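# Flux tin from behind the bottles

### The arm

A 7-joint arm with a two-finger parallel gripper is mounted at the origin on the work surface. World frame = base frame: x ahead of the robot, y to its left, z up, the work surface at z = 0. Lengths are in mm, angles in rad, forces in N, time in s.
With the tool pointing down it reaches from about 350 to 900 mm from the base axis. Payload 8.1 kg.
Tool frame: the origin (TCP) lies midway between the tips of the shut fingers; the grasp point (between the pads) lies 19 mm behind it (env.grip_depth is the distance from the TCP to the grasp point, in mm); z points along the fingers, y is the line along which they close (so a half turn about z gives the same grasp; the last joint's range is limited). The gripper opens to 85 mm and grips with 20 to 120 N. Pads are 22 mm wide; open, the fingers measure 114 mm over their backs; the gripper's body (76 mm by 85 mm) begins 54 mm behind the grasp point. The pads swing forward as they close: fully open they stand 13 mm farther back than shut.
Start: joints at [-1.283, 0.434, 0.025, 1.573, -0.012, 1.134, -0.075], TCP at [238.108, 577.881, 231.323] pointing down, gripper open.
Joint ranges: [-2.62, 2.62], [-0.44, 2.09], [-1.27, 1.32], [0.08, 2.57], [-1.32, 4.46], [0.12, 2], [-2.74, 2.74]. Speed limits (rad/s): [2.22, 2.22, 3.01, 3.01, 3.14, 3.14, 3.14].

### API

Orientations are given as [roll, pitch, yaw] about the fixed x, y, z axes, in that order (R = Rz(yaw) Ry(pitch) Rx(roll)).
In Python, from bench import env, imaging gives the robot as it stands.
- The arm moves only by the tool arm_command, never from a script. Its argument "increments" is a list of rows, each a list of 2 entries, a list of its own where there are three numbers: the shift along the world's x, y, z scaled (see below), then the turn about the world's z scaled (see below). In form: [[[tx, ty, tz], spin], ...]. A call has 1 to 8 rows; each row is the pose to reach, as a shift and turn from the pose commanded when the call began, turning the shorter way round; what a row does not reach only later rows make up. The controller multiplies each number of a shift by 20 cm and each number of a turn by 180 degrees. A row lasts 1/8 s, in which the tool goes at most 62.5 mm and 10.7 degrees, less where a joint would pass 70% of its speed; a pose out of reach is approached as far as the arm can. A call with a number of a shift or a turn outside -1 to 1 is refused whole. A call with a gripper value outside its range is refused whole. "claw" is the closure in counts, from 0 (fully open) to 255 (shut), set as the call begins (left out, the last holds). The fingers move at their own pace and stop on an object; the grip force is fixed at half the most. Time passes only in rows, so rows that repeat a pose let the fingers close. It gives the time, the measured TCP pose, the force, the opening and the grip force at its end, in the units of the state.
- env.state(): the state, without advancing time (a new reading comes with each control period).
- imaging.read_camera(name): name is "side" or "top"; returns a dict with "frame" (384x512x3 uint8, red, green, blue), "vertical_fov" (degrees; the focal length in pixels is half the picture's height over the tangent of half this angle, whatever the lens; pixels are square), "cx", "cy" (the principal point, pixels), "dist" ([k1, k2, p1, p2, k3] as OpenCV has them; the pictures are not rectified), "rvec" (rotation vector, rad) and "tvec" (3), from world to camera coordinates, as OpenCV has them. Camera axes: x right, y down, z forward; pixel columns grow to the right and rows downward; lengths in mm; the calibration is good to about 2 mm. A picture is of the moment at which its call begins. There is no depth.
- env.job_done(): hands the job in; it is judged then, once.
The state is a dict: "time": time; "q": joint angles; "joint_velocities": joint speeds; "effort": joint torques, N m; "position": TCP position; "tool_rot": TCP orientation; "ft_force": force on the tool from outside, world axes, zero at the start; "torque": the same for the moment, N m; "gripper_width": finger opening in mm; "grasp_force": force on a finger pad.
Only numpy, scipy, OpenCV 4.12 (cv2) and the standard library are available. Lean on these libraries where they do the work, as an engineer would, in place of code of your own. Each camera call takes 0.05 s, during which the arm holds its last target. There are 200 camera calls.

### The job

The flux tin with the orange lid is hemmed in by three squeeze bottles: leaving the tin alone, first stand all three bottles in the grey side tray, then fetch the tin and set it in the middle of the white pad on the soldering-iron stand. Only when the tin is there, put every bottle back upright in the middle of the coaster of its own colour. Set everything down gently without dropping it or knocking it over, and leave the green-lidded tin where it is.

Things in the scene. Friction and masses are not known exactly. Their poses are not given: they have to be found in the camera images.
- bottle_red_mid (a point): the red squeeze bottle, loose, 130 mm tall: a round red body 40 mm in diameter with straight sides from its base to 98 mm up, then a shoulder and a white cap 25 mm in diameter with a small red tip. 100 to 180 g. Point: on the axis, half-way up, 65 mm above the base; z along the axis, upwards when upright. At the start it stands on the red coaster, beside the orange-lidded tin
- bottle_blue_mid (a point): the blue squeeze bottle, loose, 130 mm tall: a round blue body 40 mm in diameter with straight sides from its base to 98 mm up, then a shoulder and a white cap 25 mm in diameter with a small blue tip. 100 to 180 g. Point: on the axis, half-way up, 65 mm above the base; z along the axis, upwards when upright. At the start it stands on the blue coaster, beside the orange-lidded tin
- bottle_yellow_mid (a point): the yellow squeeze bottle, loose, 130 mm tall: a round yellow body 40 mm in diameter with straight sides from its base to 98 mm up, then a shoulder and a white cap 25 mm in diameter with a small yellow tip. 100 to 180 g. Point: on the axis, half-way up, 65 mm above the base; z along the axis, upwards when upright. At the start it stands on the yellow coaster, beside the orange-lidded tin
- coaster_red_top (a point): the red coaster, a fixed flat disc 60 mm in diameter and 4 mm thick on the 10 mm thick plywood base of the caddy. Point: centre of its top face, 14 mm above the bench. The three coasters surround the orange-lidded tin on three sides, their centres 75 mm from the caddy's middle; the fourth, far side of the tin is a wooden rail whose near face is 62 mm from the caddy's middle and whose top is 50 mm above the bench. Which colour is at which spot changes
- coaster_blue_top (a point): the blue coaster, a fixed flat disc 60 mm in diameter and 4 mm thick on the 10 mm thick plywood base of the caddy. Point: centre of its top face, 14 mm above the bench. The three coasters surround the orange-lidded tin on three sides, their centres 75 mm from the caddy's middle; the fourth, far side of the tin is a wooden rail whose near face is 62 mm from the caddy's middle and whose top is 50 mm above the bench. Which colour is at which spot changes
- coaster_yellow_top (a point): the yellow coaster, a fixed flat disc 60 mm in diameter and 4 mm thick on the 10 mm thick plywood base of the caddy. Point: centre of its top face, 14 mm above the bench. The three coasters surround the orange-lidded tin on three sides, their centres 75 mm from the caddy's middle; the fourth, far side of the tin is a wooden rail whose near face is 62 mm from the caddy's middle and whose top is 50 mm above the bench. Which colour is at which spot changes
- flux_tin_mid (a point): the flux tin with the orange lid, loose, a closed round tin 40 mm tall, 60 mm in diameter at the lid (upper 12 mm) and 58 mm below it, about 110 g. Point: on the axis, half-way up, 20 mm above its base; z up. At the start it stands in the middle of the caddy (within 6 mm) on the plywood base, 10 mm above the bench, hemmed in by the three bottles
- stand_pad (a point): the white round pad, 76 mm in diameter, on the black base of the soldering-iron stand (fixed). Point: centre of the pad's top face, 21 mm above the bench; its x axis points along the base to the iron's coil holder, which begins 116 mm from this point, is 44 mm wide and up to 80 mm above the bench; the iron's handle sticks out beyond it to 235 mm. The base is 100 mm wide. The stand is on the left or the right of the bench
- tray_in (a point): the grey side tray (fixed), on the other side of the bench from the soldering stand: inner floor 250 mm along its x by 130 mm along its y, 5 mm wall, rim 18 mm above the bench. Point: centre of the inner floor, 5 mm above the bench. Empty at the start
- green_tin_mid (a point): a tin of the same size and shape as the flux tin but with a green lid, loose, standing on the bench between the robot and the caddy, to be left where it is. Point: on the axis, half-way up, 20 mm above its base
Mind the look-alikes: they are no part of the job. Of the things like the part that bears bottle_yellow_mid, leave any that is turquoise; of the rest the larger one is meant.

How it is judged:
By the outcome, as a careful person would: the job done as asked, in the order asked, and still so for the second after the job is handed in, with the robot touching nothing.
It also fails if it takes over 141 s, if anything falls off the work surface, if the arm or the gripper's body presses on something with over 40 N, if the wrist force passes 120 N, or if a joint passes its speed limit or range.

## Working session

There is one attempt and no reset: what is moved stays moved. The work goes in short steps, Python scripts to look and compute and a tool call to move; the robot and the scene stay as the last step left them, time stands still between calls to the robot, and variables do not carry over. Pictures are saved under pics/ and viewed, at most 14 in all, crops included, and the job is handed in when it is done.

Besides the shell and the picture viewer there is one more tool, called after "Request:" as a command line: name --argument value ..., lists and objects as JSON in quotes. arm_command: Moves the arm, as the interface text tells. Shifts and turns lie within -1 to 1; 1 stands for 20 cm of shift or 180 degrees of turn. Its arguments: {"type":"object","properties":{"increments":{"type":"array"},"claw":{"type":"number"}},"required":["increments"]}

```bash
mkdir -p pics; ls; python3 - <<'E'
from bench import env, imaging
import cv2
print(env.state())
for n in("top","side"):
    c=imaging.read_camera(n); cv2.imwrite(f"pics/{n}0.png",c["frame"][:,:,::-1]); print({k:v for k,v in c.items() if k!="frame"})
E
```

```text
pics
{'time': 0.0, 'q': array([-1.28260043,  0.43521189,  0.02493989,  1.57407908, -0.01160002,
        1.13399642, -0.07508197]), 'joint_velocities': array([-3.15368694e-04, -1.59824921e-03, -6.04865473e-04, -1.08084953e-03,
        1.78185258e-03,  8.22283111e-05, -2.43694431e-04]), 'effort': array([ 1.69294090e-03, -6.70468497e+01,  1.02626022e+00, -3.16229260e+01,
        1.56524446e-02,  1.18088984e-02, -1.13737789e-05]), 'position': array([237.92278756, 577.40634549, 230.53943748]), 'tool_rot': array([-3.14004788e+00,  1.26825860e-04,  2.75077527e+00]), 'ft_force': array([ 0.1501572 , -0.58453689, -0.06875411]), 'torque': array([-0.03068395, -0.00391574,  0.02310904]), 'grasp_force': 0.0, 'gripper_width': 85.19085516768641}
{'vertical_fov': 49.412575175254176, 'cx': 249.51169680620248, 'cy': 196.67406725592028, 'dist': array([0.03152077, 0.        , 0.        , 0.        , 0.        ]), 'rvec': array([ 2.11733794, -2.14432294,  0.20966531]), 'tvec': array([  11.7992672 ,  510.42678362, 1044.96507356])}
{'vertical_fov': 42.94257205327479, 'cx': 255.9823716000974, 'cy': 195.8196335151622, 'dist': array([-0.15468114,  0.        ,  0.        ,  0.        ,  0.        ]), 'rvec': array([ 2.4174721 , -0.15675958,  0.04208627]), 'tvec': array([-495.25647271,  101.44446152, 1108.17052385])}
```

View pics/top0.png

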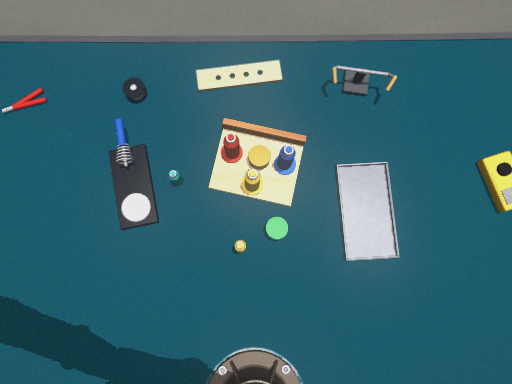

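View pics/side0.png

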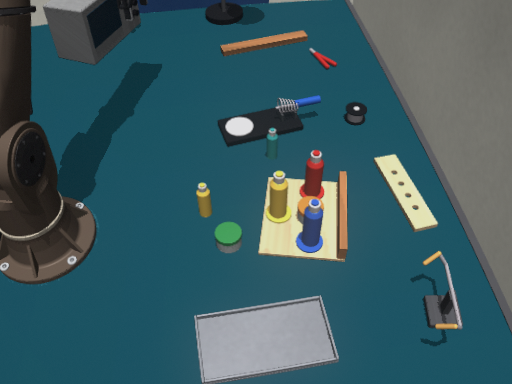

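```bash
cat > h.py <<'E'
import numpy as np, cv2
from bench import env, imaging
class Cam:
    def __init__(s,n):
        c=imaging.read_camera(n); s.im=c["frame"]; s.hsv=cv2.cvtColor(s.im,cv2.COLOR_RGB2HSV)
        f=s.im.shape[0]/2/np.tan(np.radians(c["vertical_fov"])/2)
        s.K=np.array([[f,0,c["cx"]],[0,f,c["cy"]],[0,0,1]]); s.d=c["dist"]; s.r=np.array(c["rvec"]); s.t=np.array(c["tvec"])
        s.R=cv2.Rodrigues(s.r)[0]; s.C=-s.R.T@s.t
    def ray(s,uv):
        p=cv2.undistortPoints(np.array(uv,float).reshape(-1,1,2),s.K,s.d).reshape(-1,2)
        return np.c_[p,np.ones(len(p))]@s.R
    def plane(s,uv,z):
        r=s.ray(uv); return s.C+r*((z-s.C[2])/r[:,2])[:,None]
    def proj(s,P): return cv2.projectPoints(np.array(P,float).reshape(-1,3),s.r,s.t,s.K,s.d)[0].reshape(-1,2)
    def mask(s,lo,hi,box=None):
        m=cv2.inRange(s.hsv,np.array(lo),np.array(hi))
        if box: x0,y0,x1,y1=box; k=np.zeros_like(m); k[y0:y1,x0:x1]=1; m=m*k
        return m
def blobs(m,mina=8):
    n,_,st,ce=cv2.connectedComponentsWithStats(m); return [(st[i,4],ce[i].round(1),st[i,:4]) for i in range(1,n) if st[i,4]>=mina]
def tri(a,ua,b,ub):
    ra,rb=a.ray([ua])[0],b.ray([ub])[0]; A=np.c_[ra,-rb]; l=np.linalg.lstsq(A,b.C-a.C,rcond=None)[0]
    p,q=a.C+ra*l[0],b.C+rb*l[1]; return (p+q)/2,np.linalg.norm(p-q)
E
python3 - <<'E'
from h import *
T,S=Cam("top"),Cam("side")
print(T.C,S.C)
W=([0,0,140],[179,70,255])
print("capsT",blobs(T.mask(*W,(215,125,300,190)))); print("capsS",blobs(S.mask(*W,(260,140,330,215))))
print("padT",blobs(T.mask(*W,(115,185,155,225)),50)); print("padS",blobs(S.mask(*W,(220,110,260,140)),50))
for n,c,bt,bs in(("green",([45,100,60],[80,255,255]),(260,210,295,245),(210,220,245,255)),("orange",([8,150,80],[20,255,255]),(245,143,274,168),(290,195,330,222))):
    print(n,blobs(T.mask(*c,bt)),blobs(S.mask(*c,bs)))
a=np.hstack([cv2.resize(T.im[115:215,200:315],None,fx=3.4,fy=3.4,interpolation=cv2.INTER_CUBIC),cv2.resize(S.im[140:270,250:360],(400,340),interpolation=cv2.INTER_CUBIC)])
cv2.imwrite("pics/z1.png",a[:,:,::-1])
g=blobs(T.mask([0,0,60],[179,90,255],(330,155,402,265)),500);print("tray",g)
m=T.mask([0,0,60],[179,90,255],(330,155,402,265)); c=max(cv2.findContours(m,cv2.RETR_EXTERNAL,cv2.CHAIN_APPROX_NONE)[0],key=cv2.contourArea)
q=cv2.approxPolyDP(c,8,True).reshape(-1,2);print(q,T.plane(q,18).round())
E
```

```text
[ 311.27955599   20.31004715 1120.41031284] [ 420.81218185 -711.87398739  894.29547474]
capsT [(np.int32(2546), array([253.7, 164.8]), array([215, 129,  85,  61], dtype=int32))]
capsS [(np.int32(37), array([315.7, 154.8]), array([311, 150,  11,   8], dtype=int32)), (np.int32(145), array([270.6, 188.7]), array([263, 171,  22,  44], dtype=int32)), (np.int32(380), array([293.8, 193. ]), array([285, 178,  20,  37], dtype=int32)), (np.int32(228), array([326.1, 197.2]), array([321, 181,   9,  34], dtype=int32)), (np.int32(54), array([314.3, 204.2]), array([309, 199,  12,  10], dtype=int32))]
padT [(np.int32(667), array([135.5, 206.8]), array([121, 193,  30,  29], dtype=int32))]
padS [(np.int32(412), array([238.9, 125.9]), array([225, 117,  28,  19], dtype=int32))]
green [(np.int32(431), array([276.4, 227.5]), array([265, 216,  24,  24], dtype=int32))] [(np.int32(527), array([227.8, 233.2]), array([214, 222,  28,  24], dtype=int32))]
orange [] [(np.int32(148), array([304.5, 203.1]), array([298, 196,  22,  20], dtype=int32)), (np.int32(9), array([321.9, 205.9]), array([321, 203,   3,   6], dtype=int32))]
tray [(np.int32(5256), array([366.3, 211.2]), array([335, 162,  65,  99], dtype=int32))]
[[387 162]
 [335 166]
 [345 260]
 [399 257]] [[ 608. -372.   18.]
 [ 598. -229.   18.]
 [ 345. -242.   18.]
 [ 351. -384.   18.]]
```

View pics/z1.png

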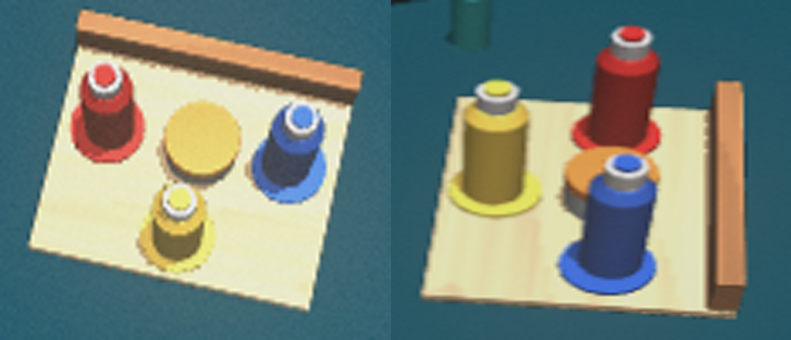

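```bash
python3 - <<'E'
from h import *
T,S=Cam("top"),Cam("side")
for n,a,b in(("red",(230.6,136.8),(316.3,153)),("blue",(288.2,149.4),(315.2,202.3)),("yel",(252.4,173.8),(279.2,173.7))):
    print(n,tri(T,a,S,b),T.plane([a],143),S.plane([b],143))
print("tin",T.plane([(259.4,156.2)],50)); print("green",T.plane([(276.4,227.5)],40),S.plane([(227.8,233.2)],38)); print("pad",T.plane([(135.5,206.8)],21),S.plane([(238.9,125.9)],21), tri(T,(135.5,206.8),S,(238.9,125.9)))
# coasters: fit ellipse-free: circle from outline rays on z=14
for n,ra,bx in(("red",[([0,120,60],[8,255,255]),([172,120,60],[179,255,255])],(215,125,247,166)),("blue",[([100,120,50],[125,255,255])],(268,140,302,180)),("yel",[([23,130,60],[32,255,255])],(235,165,268,200))):
    m=sum(T.mask(*r,bx) for r in ra).astype(np.uint8)
    c=max(cv2.findContours(m,cv2.RETR_EXTERNAL,cv2.CHAIN_APPROX_NONE)[0],key=cv2.contourArea).reshape(-1,2)
    P=T.plane(c,14)[:,:2]
    best=(0,)
    rng=np.random.default_rng(0)
    for i,j in rng.integers(0,len(P),(3000,2)):
        d=P[j]-P[i]; L=np.hypot(*d)
        if 15<L<58:
            o=(P[i]+P[j])/2+np.array([-d[1],d[0]])/L*np.sqrt(900-L*L/4)
            k=np.abs(np.hypot(*(P-o).T)-30)<1.5
            if k.sum()>best[0]: best=(k.sum(),o)
    print(n,len(P),best)
# caddy far-left etc corners: near edge of plywood
print("ply corners z10",T.plane([(200+30/3.4,115+247/3.4),(200+310/3.4,115+308/3.4)],10))
print("rail z50 near edge",T.plane([(200+78/3.4,115+12/3.4),(200+362/3.4,115+72/3.4)],50))
E
```

```text
red (array([642.52871476,  50.90233188, 141.73894933]), np.float64(0.01682365927288533)) [[642.09302796  50.86247369 143.        ]] [[642.16592627  49.62724694 143.        ]]
blue (array([610.14631581, -89.37655866, 140.57492252]), np.float64(1.4279731626860583)) [[608.66323292 -89.1201824  143.        ]] [[610.26940457 -91.17391302 143.        ]]
yel (array([549.8950687 ,  -1.02029646, 141.47970887]), np.float64(1.774339198817914)) [[548.61522671  -1.04500248 143.        ]] [[550.52870186  -2.19787648 143.        ]]
tin [[619.02437314 -22.39403132  50.        ]]
green [[429.53675108 -63.52498666  40.        ]] [[429.15246752 -65.90513723  38.        ]]
pad [[491.53611349 307.83113765  21.        ]] [[490.9294589  306.85612245  21.        ]] (array([491.34130387, 308.02187494,  20.08990623]), np.float64(0.6819709765343908))
red 83 (np.int64(38), array([642.22006986,  52.70936275]))
blue 122 (np.int64(29), array([609.67231792, -91.69085681]))
yel 36 (np.int64(16), array([588.83980722,   6.56312234]))
ply corners z10 [[ 543.58446589  114.88554478   10.        ]
 [ 491.62857917 -107.25971718   10.        ]]
rail z50 near edge [[ 725.18644613   74.11270218   50.        ]
 [ 673.22233115 -149.66005869   50.        ]]
```

Request:
arm_command --increments '[[[0.1,-0.18,0],-0.025],[[0.22,-0.4,0],-0.055],[[0.34,-0.62,0],-0.085],[[0.464,-0.8355,0],-0.112],[[0.464,-0.8355,0],-0.112]]' --claw 0

```text
time: 0.92
position: [333.6, 407.0, 231.7]
tool_rot: [3.142, 0.002, 2.391]
ft_force: [-0.5, 1.6, -0.2]
gripper_width: 85.8
grasp_force: 0.0
```

Request:
arm_command --increments '[[[0.116,-0.209,0],-0.028],[[0.232,-0.418,0],-0.056],[[0.348,-0.627,0],-0.084],[[0.464,-0.8355,0],-0.112]]'

```text
time: 1.42
position: [424.2, 243.3, 231.5]
tool_rot: [3.141, -0.0, 2.046]
ft_force: [0.8, 0.7, -0.2]
gripper_width: 85.7
grasp_force: 0.0
```

Request:
arm_command --increments '[[[0.116,-0.209,0],-0.028],[[0.232,-0.418,0],-0.056],[[0.348,-0.627,0],-0.084],[[0.464,-0.8355,0],-0.112]]'

```text
time: 1.92
position: [517.3, 76.3, 231.5]
tool_rot: [3.141, -0.0, 1.694]
ft_force: [0.2, 0.2, -1.0]
gripper_width: 85.1
grasp_force: 0.0
```

Request:
arm_command --increments '[[[0.116,-0.209,0],-0.028],[[0.232,-0.418,0],-0.056],[[0.348,-0.627,0],-0.084],[[0.464,-0.8355,0],-0.112],[[0.464,-0.8355,0],-0.112],[[0.464,-0.8355,0],-0.112]]'

```text
time: 2.68
position: [609.4, -89.4, 230.9]
tool_rot: [-3.141, -0.0, 1.345]
ft_force: [-0.8, 0.5, 0.2]
gripper_width: 85.3
grasp_force: 0.0
```

Request:
arm_command --increments '[[[0,0,-0.15],0],[[0,0,-0.35],0],[[0,0,-0.55],0],[[0,0,-0.7],0],[[0,0,-0.765],0],[[0,0,-0.765],0]]'

```text
time: 3.42
position: [609.1, -89.3, 78.1]
tool_rot: [-3.141, -0.0, 1.345]
ft_force: [-0.2, 0.6, 0.4]
gripper_width: 85.5
grasp_force: 0.0
```

Request:
arm_command --increments '[[[0,0,0],0],[[0,0,0],0],[[0,0,0],0],[[0,0,0],0],[[0,0,0],0],[[0,0,0],0]]' --claw 255

```text
time: 4.18
position: [609.8, -90.6, 79.5]
tool_rot: [3.14, -0.001, 1.343]
ft_force: [-2.3, 0.6, 7.4]
gripper_width: 38.6
grasp_force: 59.8
```

Request:
arm_command --increments '[[[0,0,0.05],0],[[0,0,0.2],0],[[0,0,0.4],0],[[0,0,0.6],0],[[0,0,0.72],0],[[0,0,0.765],0]]'

```text
time: 4.92
position: [609.9, -90.8, 233.3]
tool_rot: [3.139, -0.001, 1.343]
ft_force: [0.2, 0.1, -0.8]
gripper_width: 38.5
grasp_force: 60.4
```

Request:
arm_command --increments '[[[-0.03,-0.08,0],-0.05],[[-0.08,-0.26,0],-0.105],[[-0.14,-0.46,0],-0.16],[[-0.18,-0.66,0],-0.21],[[-0.23,-0.82,0],-0.26],[[-0.27,-0.93,0],-0.31],[[-0.295,-0.98,0],-0.36],[[-0.295,-0.99,0],-0.411]]'

```text
time: 5.92
position: [549.1, -289.5, 230.7]
tool_rot: [-3.141, 0.001, 0.045]
ft_force: [0.2, 0.4, -1.8]
gripper_width: 38.6
grasp_force: 60.3
```

Request:
arm_command --increments '[[[0,-0.07,0],0],[[0,-0.07,0],0],[[0,-0.07,0],0]]'

```text
time: 6.3
position: [550.2, -302.6, 231.2]
tool_rot: [-3.141, 0.0, 0.054]
ft_force: [0.1, -0.3, -1.3]
gripper_width: 38.8
grasp_force: 60.4
```

Request:
arm_command --increments '[[[0,0,-0.15],0],[[0,0,-0.35],0],[[0,0,-0.55],0],[[0,0,-0.7],0],[[0,0,-0.77],0],[[0,0,-0.785],0],[[0,0,-0.785],0]]'

```text
time: 7.18
position: [550.9, -302.9, 75.3]
tool_rot: [3.141, -0.001, 0.052]
ft_force: [0.4, -0.2, -1.4]
gripper_width: 38.6
grasp_force: 60.4
```

Request:
arm_command --increments '[[[0,0,-0.01],0],[[0,0,-0.01],0]]'

```text
time: 7.42
position: [550.6, -302.6, 72.8]
tool_rot: [3.141, -0.001, 0.052]
ft_force: [0.1, 0.3, -1.4]
gripper_width: 38.2
grasp_force: 60.4
```

Request:
arm_command --increments '[[[0,0,-0.005],0],[[0,0,-0.005],0]]'

```text
time: 7.68
position: [550.3, -302.5, 71.4]
tool_rot: [3.142, -0.0, 0.052]
ft_force: [0.4, 0.2, -1.8]
gripper_width: 38.3
grasp_force: 60.4
```

Request:
arm_command --increments '[[[0,0,-0.005],0],[[0,0,-0.005],0]]'

```text
time: 7.92
position: [550.4, -302.6, 70.6]
tool_rot: [3.142, -0.0, 0.052]
ft_force: [-1.0, 0.8, 3.8]
gripper_width: 38.4
grasp_force: 60.8
```

Request:
arm_command --increments '[[[0,0,-0.005],0],[[0,0,-0.005],0]]'

```text
time: 8.18
position: [550.7, -302.6, 70.5]
tool_rot: [-3.141, -0.001, 0.052]
ft_force: [-2.0, 2.5, 13.3]
gripper_width: 38.2
grasp_force: 62.0
```

Request:
arm_command --increments '[[[0,0,0.004],0]]'

```text
time: 8.3
position: [550.4, -302.6, 70.6]
tool_rot: [3.142, -0.001, 0.052]
ft_force: [0.0, 0.4, 0.1]
gripper_width: 38.5
grasp_force: 60.6
```

Request:
arm_command --increments '[[[0,0,0.004],0],[[0,0,0.004],0],[[0,0,0.004],0],[[0,0,0.004],0],[[0,0,0.004],0]]' --claw 0

```text
time: 8.93
position: [550.3, -302.5, 70.8]
tool_rot: [3.142, 0.0, 0.052]
ft_force: [-0.4, -0.6, 0.4]
gripper_width: 85.2
grasp_force: 0.0
```

Request:
arm_command --increments '[[[0,0,0.1],0],[[0,0,0.3],0],[[0,0,0.5],0],[[0,0,0.7],0],[[0,0,0.8],0]]'

```text
time: 9.55
position: [550.6, -303.6, 234.9]
tool_rot: [3.14, -0.003, 0.051]
ft_force: [0.2, 0.2, -0.6]
gripper_width: 84.9
grasp_force: 0.0
```

```bash
python3 - <<'E'
from h import *
T,S=Cam("top"),Cam("side")
a=np.hstack([cv2.resize(T.im[110:270,200:410],(420,320)),cv2.resize(S.im[140:384,190:390],(330,320))])
cv2.imwrite("pics/z2.png",a[:,:,::-1]); print(env.state()["position"])
E
```

```text
[ 551.09451982 -303.83831297  234.77127943]
```

View pics/z2.png

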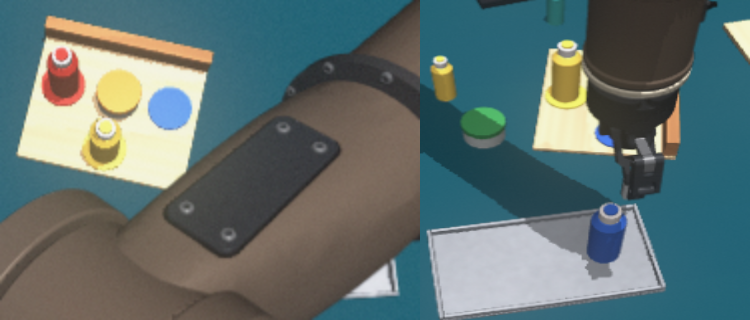

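Request:
arm_command --increments '[[[0.05,0.2,0],0.04],[[0.11,0.42,0],0.09],[[0.17,0.65,0],0.14],[[0.23,0.883,0],0.2]]'

```text
time: 10.15
position: [596.2, -124.5, 230.9]
tool_rot: [-3.141, 0.0, 0.685]
ft_force: [0.1, -0.3, -1.2]
gripper_width: 85.8
grasp_force: 0.0
```

Request:
arm_command --increments '[[[0.06,0.25,0],0.055],[[0.13,0.5,0],0.11],[[0.19,0.73,0],0.165],[[0.22,0.85,0],0.2],[[0.23,0.883,0],0.211],[[0.23,0.883,0],0.211],[[0.23,0.883,0],0.211]]'

```text
time: 11.02
position: [642.0, 48.6, 231.1]
tool_rot: [3.141, 0.001, 1.338]
ft_force: [0.0, -0.1, -0.1]
gripper_width: 85.6
grasp_force: 0.0
```

Request:
arm_command --increments '[[[0,0.0075,-0.15],0],[[0,0.0075,-0.35],0],[[0,0.0075,-0.55],0],[[0,0.0075,-0.7],0],[[0,0.0075,-0.76],0],[[0,0.0075,-0.76],0]]'

```text
time: 11.78
position: [642.1, 51.3, 78.9]
tool_rot: [-3.141, 0.001, 1.341]
ft_force: [0.5, -0.3, 0.6]
gripper_width: 85.5
grasp_force: 0.0
```

Request:
arm_command --increments '[[[0,0,0],0],[[0,0,0],0],[[0,0,0],0],[[0,0,0],0],[[0,0,0],0],[[0,0,0],0]]' --claw 255

```text
time: 12.52
position: [642.8, 52.3, 80.2]
tool_rot: [3.14, -0.001, 1.342]
ft_force: [-2.1, 0.1, 6.0]
gripper_width: 38.7
grasp_force: 59.7
```

Request:
arm_command --increments '[[[0,0,0.05],0],[[0,0,0.2],0],[[0,0,0.4],0],[[0,0,0.6],0],[[0,0,0.72],0],[[0,0,0.76],0]]'

```text
time: 13.28
position: [643.0, 52.1, 233.0]
tool_rot: [3.139, -0.001, 1.342]
ft_force: [0.8, -0.2, -1.6]
gripper_width: 39.0
grasp_force: 60.5
```

Request:
arm_command --increments '[[[-0.05,-0.1,0],-0.03],[[-0.14,-0.3,0],-0.075],[[-0.24,-0.52,0],-0.12],[[-0.33,-0.71,0],-0.165],[[-0.4175,-0.8975,0],-0.206]]'

```text
time: 13.9
position: [557.5, -128.3, 230.2]
tool_rot: [-3.141, 0.001, 0.69]
ft_force: [0.5, -0.1, -1.7]
gripper_width: 38.7
grasp_force: 60.4
```

Request:
arm_command --increments '[[[-0.1,-0.2,0],-0.045],[[-0.2,-0.42,0],-0.09],[[-0.3,-0.64,0],-0.135],[[-0.37,-0.8,0],-0.18],[[-0.41,-0.88,0],-0.205],[[-0.4175,-0.8975,0],-0.205],[[-0.4175,-0.8975,0],-0.205]]'

```text
time: 14.78
position: [476.0, -305.6, 230.5]
tool_rot: [-3.141, 0.0, 0.055]
ft_force: [-0.0, 0.2, -1.1]
gripper_width: 38.6
grasp_force: 60.5
```

Request:
arm_command --increments '[[[0,0,-0.15],0],[[0,0,-0.35],0],[[0,0,-0.55],0],[[0,0,-0.7],0],[[0,0,-0.77],0],[[0,0,-0.787],0],[[0,0,-0.787],0]]'

```text
time: 15.65
position: [476.0, -306.9, 74.3]
tool_rot: [3.141, -0.001, 0.052]
ft_force: [-0.7, 0.1, -1.4]
gripper_width: 38.6
grasp_force: 60.5
```

Request:
arm_command --increments '[[[0,0,-0.005],0],[[0,0,-0.005],0]]'

```text
time: 15.9
position: [475.7, -306.9, 73.1]
tool_rot: [3.141, -0.001, 0.051]
ft_force: [-0.8, 0.1, -1.7]
gripper_width: 38.6
grasp_force: 60.5
```

Request:
arm_command --increments '[[[0,0,-0.005],0],[[0,0,-0.005],0]]'

```text
time: 16.15
position: [475.3, -306.8, 71.6]
tool_rot: [-3.142, -0.0, 0.051]
ft_force: [0.2, 1.0, -1.8]
gripper_width: 38.7
grasp_force: 60.5
```

Request:
arm_command --increments '[[[0,0,-0.004],0],[[0,0,-0.004],0]]'

```text
time: 16.4
position: [475.5, -306.9, 71.2]
tool_rot: [-3.141, -0.001, 0.051]
ft_force: [-1.0, 2.2, 5.6]
gripper_width: 38.4
grasp_force: 61.2
```

Request:
arm_command --increments '[[[0,0,0.002],0],[[0,0,0.002],0],[[0,0,0.002],0],[[0,0,0.002],0],[[0,0,0.002],0]]' --claw 0

```text
time: 17.02
position: [475.3, -306.8, 71.1]
tool_rot: [3.142, 0.0, 0.051]
ft_force: [-0.0, 0.6, -0.7]
gripper_width: 85.1
grasp_force: 0.0
```

Request:
arm_command --increments '[[[0,0,0.1],0],[[0,0,0.3],0],[[0,0,0.5],0],[[0,0,0.7],0],[[0,0,0.8],0]]'

```text
time: 17.65
position: [475.5, -307.8, 234.7]
tool_rot: [3.14, -0.003, 0.05]
ft_force: [0.1, 0.9, 0.3]
gripper_width: 85.2
grasp_force: 0.0
```

Request:
arm_command --increments '[[[0.05,0.2,0],-0.01],[[0.1,0.4,0],-0.02],[[0.145,0.6,0],-0.03],[[0.185,0.764,0],-0.045]]'

```text
time: 18.15
position: [512.5, -152.6, 232.4]
tool_rot: [-3.141, -0.001, -0.091]
ft_force: [1.0, 0.1, 0.1]
gripper_width: 85.1
grasp_force: 0.0
```

Request:
arm_command --increments '[[[0.05,0.2,0],-0.01],[[0.1,0.4,0],-0.02],[[0.145,0.6,0],-0.03],[[0.185,0.764,0],-0.045],[[0.185,0.764,0],-0.045],[[0.185,0.764,0],-0.045],[[0.185,0.764,0],-0.045]]'

```text
time: 19.02
position: [549.1, -2.6, 231.7]
tool_rot: [-3.141, -0.001, -0.233]
ft_force: [-0.6, 0.2, 0.1]
gripper_width: 85.4
grasp_force: 0.0
```

Request:
arm_command --increments '[[[0,0.002,-0.15],0],[[0,0.002,-0.35],0],[[0,0.002,-0.55],0],[[0,0.002,-0.7],0],[[0,0.002,-0.765],0],[[0,0.002,-0.765],0]]'

```text
time: 19.77
position: [549.1, -1.5, 78.2]
tool_rot: [3.141, 0.001, -0.233]
ft_force: [0.4, -0.5, 0.5]
gripper_width: 85.3
grasp_force: 0.0
```

Request:
arm_command --increments '[[[0,0,0],0],[[0,0,0],0],[[0,0,0],0],[[0,0,0],0],[[0,0,0],0],[[0,0,0],0]]' --claw 255

```text
time: 20.52
position: [550.0, -0.9, 79.1]
tool_rot: [-3.141, -0.001, -0.232]
ft_force: [-1.1, 0.1, 7.6]
gripper_width: 38.5
grasp_force: 59.8
```

Request:
arm_command --increments '[[[0,0,0.05],0],[[0,0,0.2],0],[[0,0,0.4],0],[[0,0,0.6],0],[[0,0,0.72],0],[[0,0,0.765],0]]'

```text
time: 21.28
position: [549.8, -0.9, 232.8]
tool_rot: [-3.141, -0.002, -0.232]
ft_force: [0.0, 0.3, -2.2]
gripper_width: 38.6
grasp_force: 60.5
```

Request:
arm_command --increments '[[[-0.04,-0.09,0],0.01],[[-0.13,-0.27,0],0.02],[[-0.22,-0.46,0],0.03],[[-0.3,-0.63,0],0.04],[[-0.3725,-0.772,0],0.045]]'

```text
time: 21.9
position: [473.5, -156.3, 230.7]
tool_rot: [-3.141, 0.001, -0.09]
ft_force: [0.6, -0.2, -0.3]
gripper_width: 38.8
grasp_force: 60.5
```

Request:
arm_command --increments '[[[-0.09,-0.19,0],0.01],[[-0.18,-0.38,0],0.02],[[-0.27,-0.56,0],0.03],[[-0.34,-0.7,0],0.045],[[-0.3725,-0.772,0],0.045],[[-0.3725,-0.772,0],0.045],[[-0.3725,-0.772,0],0.045]]'

```text
time: 22.78
position: [400.6, -308.6, 230.7]
tool_rot: [-3.141, 0.001, 0.052]
ft_force: [-0.4, 0.8, -0.9]
gripper_width: 38.3
grasp_force: 60.5
```

Request:
arm_command --increments '[[[0,0,-0.15],0],[[0,0,-0.35],0],[[0,0,-0.55],0],[[0,0,-0.7],0],[[0,0,-0.77],0],[[0,0,-0.785],0],[[0,0,-0.785],0]]'

```text
time: 23.65
position: [400.9, -309.8, 74.8]
tool_rot: [3.141, -0.001, 0.051]
ft_force: [0.1, -0.6, -1.2]
gripper_width: 38.6
grasp_force: 60.5
```

Request:
arm_command --increments '[[[0,0,-0.007],0],[[0,0,-0.007],0]]'

```text
time: 23.9
position: [400.7, -309.7, 73.2]
tool_rot: [3.141, -0.001, 0.051]
ft_force: [0.1, -0.2, -1.2]
gripper_width: 38.4
grasp_force: 60.5
```

Request:
arm_command --increments '[[[0,0,-0.007],0],[[0,0,-0.007],0]]'

```text
time: 24.15
position: [400.3, -309.6, 71.3]
tool_rot: [-3.142, -0.0, 0.051]
ft_force: [0.5, -0.2, -1.0]
gripper_width: 38.4
grasp_force: 60.5
```

Request:
arm_command --increments '[[[0,0,-0.004],0],[[0,0,-0.004],0]]'

```text
time: 24.4
position: [400.3, -309.6, 70.5]
tool_rot: [-3.142, 0.0, 0.051]
ft_force: [0.8, 0.3, -2.1]
gripper_width: 38.4
grasp_force: 60.5
```

Request:
arm_command --increments '[[[0,0,-0.004],0],[[0,0,-0.004],0]]'

```text
time: 24.65
position: [400.5, -309.7, 70.1]
tool_rot: [-3.142, -0.001, 0.051]
ft_force: [-1.1, 1.3, 6.0]
gripper_width: 38.4
grasp_force: 61.2
```

Request:
arm_command --increments '[[[0,0,0.002],0],[[0,0,0.002],0],[[0,0,0.002],0],[[0,0,0.002],0],[[0,0,0.002],0]]' --claw 0

```text
time: 25.28
position: [400.3, -309.6, 70.1]
tool_rot: [3.142, 0.0, 0.051]
ft_force: [0.5, -0.3, -0.0]
gripper_width: 85.7
grasp_force: 0.0
```

Request:
arm_command --increments '[[[0,0,0.1],0],[[0,0,0.3],0],[[0,0,0.5],0],[[0,0,0.7],0],[[0,0,0.8],0],[[0,0,0.8],0]]'

```text
time: 26.02
position: [401.0, -310.1, 231.3]
tool_rot: [3.141, -0.003, 0.051]
ft_force: [0.1, 0.7, -0.2]
gripper_width: 85.7
grasp_force: 0.0
```

```bash
python3 - <<'E'
from h import *
T,S=Cam("top"),Cam("side")
a=np.hstack([cv2.resize(T.im[110:270,100:310],(420,320)),cv2.resize(S.im[90:384,190:390],(330,485))[:320]*0+cv2.resize(S.im[90:384,190:390],(330,320))])
cv2.imwrite("pics/z3.png",a[:,:,::-1]); print(env.state()["position"])
for n,C,bt in(("T",T,(215,125,305,200)),("S",S,(262,150,340,255))):
  for k,lo,hi in(("red",[0,130,60],[8,255,255]),("red2",[172,130,60],[179,255,255]),("blue",[100,150,60],[120,255,255]),("yel",[23,140,60],[33,255,255]),("orange",[10,150,80],[22,255,255])):
    for b in blobs(C.mask(lo,hi,bt),60): print(n,k,b, C.plane([b[1]],50 if k=="orange" else 14)[0,:2].round(1))
E
```

```text
[ 400.19267065 -309.19187169  229.54331755]
T red (np.int32(351), array([231.1, 152.1]), array([221, 142,  21,  21], dtype=int32)) [641.8  53.8]
S red (np.int32(306), array([311.6, 189.7]), array([300, 182,  24,  17], dtype=int32)) [642.3  56. ]
S blue (np.int32(423), array([309. , 241.1]), array([297, 231,  25,  21], dtype=int32)) [606.2 -93.9]
S orange (np.int32(441), array([310.3, 206.6]), array([298, 196,  25,  22], dtype=int32)) [620.1 -25.4]
```

View pics/z3.png

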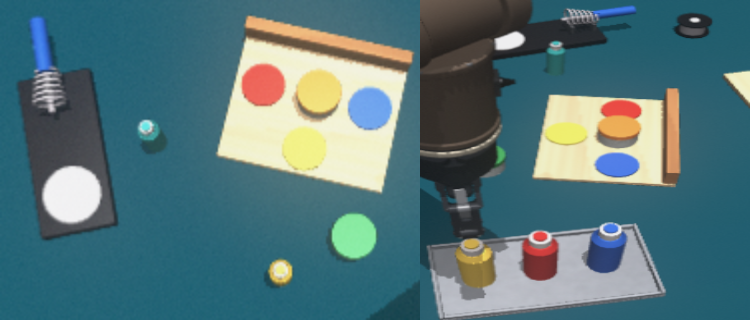

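```bash
python3 - <<'E'
from h import *
T,S=Cam("top"),Cam("side")
print(T.hsv[184,252],T.hsv[164,285],T.hsv[155,259])
for n,lo,hi,bt,z in(("yel",[24,120,120],[34,255,255],(238,172,266,198),14),("blue",[95,140,120],[125,255,255],(272,152,298,178),14),("tin",[12,140,120],[23,255,255],(245,140,275,172),50)):
    for b in blobs(T.mask(lo,hi,bt),60): print(n,b,T.plane([b[1]],z)[0,:2].round(1))
print("manual",T.plane([(252,184.5),(285,164)],14)[:,:2].round(1),T.plane([(259.5,155.5)],50).round(1))
b=blobs(T.mask([0,0,140],[179,70,255],(115,185,155,225)),50);print("pad",b,T.plane([b[0][1]],21))
b=blobs(S.mask([22,120,100],[34,255,255],(262,170,300,230)),60);print("yS",b,S.plane([b[0][1]],14))
E
```

```text
[ 30 109 243] [108 133 239] [ 25 129 242]
manual [[550.1  -2.3]
 [606.5 -93.5]] [[620.9 -22.7  50. ]]
pad [(np.int32(678), array([135.5, 206.9]), array([121, 193,  30,  29], dtype=int32))] [[491.26735994 307.8213807   21.        ]]
yS [(np.int32(399), array([278.1, 212.5]), array([266, 203,  25,  20], dtype=int32))] [[550.7985836   -3.51639833  14.        ]]
```

Request:
arm_command --increments '[[[0.12,0.15,0],0.02],[[0.27,0.35,0],0.04],[[0.41,0.54,0],0.06],[[0.55,0.7165,0],0.08]]'

```text
time: 26.72
position: [510.6, -164.7, 229.2]
tool_rot: [-3.141, 0.001, 0.305]
ft_force: [0.4, -0.6, -0.1]
gripper_width: 85.4
grasp_force: 0.0
```

Request:
arm_command --increments '[[[0.14,0.19,0],0.02],[[0.28,0.38,0],0.04],[[0.42,0.55,0],0.06],[[0.52,0.67,0],0.08],[[0.5475,0.716,0],0.08],[[0.5475,0.716,0],0.08],[[0.5475,0.716,0],0.08]]'

```text
time: 27.6
position: [618.9, -25.0, 230.1]
tool_rot: [3.141, 0.001, 0.551]
ft_force: [-0.7, 0.2, -0.8]
gripper_width: 85.1
grasp_force: 0.0
```

Request:
arm_command --increments '[[[0,0,-0.15],0],[[0,0,-0.35],0],[[0,0,-0.55],0],[[0,0,-0.75],0],[[0,0,-0.85],0],[[0,0,-0.9],0],[[0,0,-0.9],0]]'

```text
time: 28.48
position: [620.0, -23.5, 50.6]
tool_rot: [3.141, -0.0, 0.553]
ft_force: [-0.2, 0.7, 0.0]
gripper_width: 85.5
grasp_force: 0.0
```

Good; lower to about 18.5, close and lift.

Request:
arm_command --increments '[[[0,0,-0.06],0],[[0,0,-0.12],0],[[0,0,-0.16],0],[[0,0,-0.16],0]]'

```text
time: 28.98
position: [619.3, -23.1, 17.3]
tool_rot: [-3.141, 0.001, 0.554]
ft_force: [0.0, 0.3, 0.3]
gripper_width: 85.4
grasp_force: 0.0
```

Request:
arm_command --increments '[[[0,0,0],0],[[0,0,0],0],[[0,0,0],0],[[0,0,0],0],[[0,0,0],0],[[0,0,0],0]]' --claw 255

```text
time: 29.72
position: [620.1, -23.2, 18.9]
tool_rot: [3.141, -0.001, 0.554]
ft_force: [-2.0, 0.5, 5.6]
gripper_width: 58.2
grasp_force: 63.4
```

Request:
arm_command --increments '[[[0,0,0.02],0],[[0,0,0.08],0],[[0,0,0.2],0],[[0,0,0.35],0],[[0,0,0.5],0],[[0,0,0.6],0],[[0,0,0.6],0]]'

```text
time: 30.6
position: [620.7, -23.2, 139.6]
tool_rot: [3.14, -0.002, 0.554]
ft_force: [0.4, -0.5, -2.1]
gripper_width: 58.0
grasp_force: 64.4
```

Request:
arm_command --increments '[[[-0.04,0.1,0.06],0],[[-0.12,0.3,0.12],0],[[-0.2,0.5,0.17],0],[[-0.27,0.68,0.2],0],[[-0.3225,0.8275,0.2],0]]'

```text
time: 31.22
position: [554.1, 144.2, 177.3]
tool_rot: [-3.141, 0.001, 0.555]
ft_force: [1.2, -0.1, -1.4]
gripper_width: 58.4
grasp_force: 64.5
```

Request:
arm_command --increments '[[[-0.08,0.2,0],0],[[-0.16,0.41,0],0],[[-0.24,0.61,0],0],[[-0.3,0.77,0],0],[[-0.3225,0.8275,0],0],[[-0.3225,0.8275,0],0],[[-0.3225,0.8275,0],0]]'

```text
time: 32.1
position: [491.5, 305.9, 178.0]
tool_rot: [3.141, 0.0, 0.551]
ft_force: [0.1, -1.3, -1.5]
gripper_width: 58.1
grasp_force: 64.5
```

Request:
arm_command --increments '[[[0,0,-0.12],0],[[0,0,-0.3],0],[[0,0,-0.48],0],[[0,0,-0.62],0],[[0,0,-0.7],0],[[0,0,-0.71],0],[[0,0,-0.71],0]]'

```text
time: 32.98
position: [491.6, 307.7, 36.9]
tool_rot: [3.141, -0.001, 0.553]
ft_force: [-0.3, -1.2, -1.0]
gripper_width: 58.0
grasp_force: 64.5
```

Request:
arm_command --increments '[[[0,0,-0.01],0],[[0,0,-0.02],0],[[0,0,-0.025],0],[[0,0,-0.025],0]]'

```text
time: 33.48
position: [490.8, 307.9, 31.1]
tool_rot: [3.142, 0.0, 0.554]
ft_force: [0.5, 0.3, -2.2]
gripper_width: 58.1
grasp_force: 64.5
```

Request:
arm_command --increments '[[[0,0,-0.005],0],[[0,0,-0.005],0]]'

```text
time: 33.72
position: [490.7, 307.8, 30.0]
tool_rot: [3.142, 0.0, 0.554]
ft_force: [-0.7, 0.4, -1.5]
gripper_width: 58.5
grasp_force: 64.5
```

Request:
arm_command --increments '[[[0,0,-0.004],0],[[0,0,-0.004],0]]'

```text
time: 33.98
position: [490.8, 307.9, 29.9]
tool_rot: [-3.141, -0.0, 0.554]
ft_force: [-3.0, -0.8, 6.3]
gripper_width: 58.2
grasp_force: 65.3
```

Request:
arm_command --increments '[[[0,0,-0.003],0],[[0,0,-0.003],0]]'

```text
time: 34.22
position: [490.9, 307.9, 29.8]
tool_rot: [-3.141, -0.0, 0.554]
ft_force: [-5.3, -2.1, 14.8]
gripper_width: 58.3
grasp_force: 65.9
```

Request:
arm_command --increments '[[[0,0,0.003],0],[[0,0,0.003],0],[[0,0,0.003],0],[[0,0,0.003],0],[[0,0,0.003],0]]' --claw 0

```text
time: 34.85
position: [490.8, 307.8, 29.2]
tool_rot: [3.141, 0.0, 0.554]
ft_force: [-0.8, 0.8, 0.2]
gripper_width: 85.3
grasp_force: 0.0
```

Request:
arm_command --increments '[[[0,0,0.05],0],[[0,0,0.2],0],[[0,0,0.45],0],[[0,0,0.7],0],[[0,0,0.9],0],[[0,0,1.0],0]]'

```text
time: 35.6
position: [491.7, 307.9, 232.4]
tool_rot: [-3.141, -0.003, 0.553]
ft_force: [0.1, -0.0, -0.6]
gripper_width: 85.1
grasp_force: 0.0
```

Request:
arm_command --increments '[[[0.02,-0.15,0],-0.01],[[0.04,-0.35,0],-0.02],[[0.055,-0.55,0],-0.03],[[0.0744,-0.764,0],-0.04]]'

```text
time: 36.1
position: [505.1, 152.5, 229.1]
tool_rot: [-3.142, 0.001, 0.425]
ft_force: [0.0, -0.6, -0.5]
gripper_width: 85.3
grasp_force: 0.0
```

Request:
arm_command --increments '[[[0.02,-0.2,0],-0.01],[[0.04,-0.4,0],-0.02],[[0.055,-0.6,0],-0.03],[[0.0744,-0.764,0],-0.04]]'

```text
time: 36.6
position: [519.5, -0.8, 229.2]
tool_rot: [-3.141, 0.001, 0.298]
ft_force: [-0.1, 1.0, -0.5]
gripper_width: 85.2
grasp_force: 0.0
```

Request:
arm_command --increments '[[[0.02,-0.2,0],-0.01],[[0.04,-0.4,0],-0.02],[[0.055,-0.6,0],-0.03],[[0.0744,-0.764,0],-0.04]]'

```text
time: 37.1
position: [534.0, -153.4, 229.2]
tool_rot: [3.142, 0.001, 0.172]
ft_force: [-0.1, -0.4, -0.4]
gripper_width: 85.5
grasp_force: 0.0
```

Request:
arm_command --increments '[[[0.02,-0.2,0],-0.01],[[0.04,-0.4,0],-0.02],[[0.055,-0.6,0],-0.03],[[0.0744,-0.764,0],-0.04],[[0.0744,-0.764,0],-0.04],[[0.0744,-0.764,0],-0.04]]'

```text
time: 37.85
position: [549.5, -303.1, 229.0]
tool_rot: [-3.141, 0.001, 0.05]
ft_force: [-0.2, 0.6, 0.2]
gripper_width: 85.5
grasp_force: 0.0
```

```bash
python3 - <<'E'
from h import *
T,S=Cam("top"),Cam("side")
print(env.state()["position"])
a=np.hstack([cv2.resize(T.im[120:240,90:190],(360,432),interpolation=cv2.INTER_CUBIC),cv2.resize(S.im[80:384,190:390],(400,432))])
cv2.imwrite("pics/z4.png",a[:,:,::-1])
for b in blobs(T.mask([10,110,80],[28,255,255],(115,180,160,230)),60): print("T",b,T.plane([b[1]],61)[0,:2])
for b in blobs(S.mask([5,110,80],[25,255,255],(215,90,270,150)),60): print("S",b,S.plane([b[1]],61)[0,:2])
# bottle tips/caps in the tray, side view
for k,lo,hi in(("red",[0,150,110],[8,255,255]),("blue",[100,150,110],[120,255,255]),("yel",[23,140,110],[33,255,255])):
    for b in blobs(S.mask(lo,hi,(195,275,345,384)),6): print(k,b,S.plane([b[1]],134)[0,:2])
E
```

```text
[ 550.19320001 -302.12019698  229.08579411]
T (np.int32(441), array([130.8, 204.1]), array([119, 193,  25,  23], dtype=int32)) [492.12350644 309.55582612]
S (np.int32(300), array([239. , 115.5]), array([228, 108,  23,  16], dtype=int32)) [492.25428097 302.45348415]
red (np.int32(49), array([262.4, 306.8]), array([259, 303,   8,   8], dtype=int32)) [ 473.676597  -305.8290292]
red (np.int32(366), array([263. , 326.1]), array([253, 310,  20,  37], dtype=int32)) [ 469.8082583  -342.48573724]
blue (np.int32(52), array([305.5, 299.5]), array([302, 296,   8,   8], dtype=int32)) [ 550.59972173 -301.80848114]
blue (np.int32(368), array([304.2, 320.4]), array([294, 303,  21,  37], dtype=int32)) [ 540.90820909 -341.43313324]
yel (np.int32(134), array([222.2, 326.3]), array([212, 317,  21,  16], dtype=int32)) [ 401.14339723 -334.00231612]
```

View pics/z4.png

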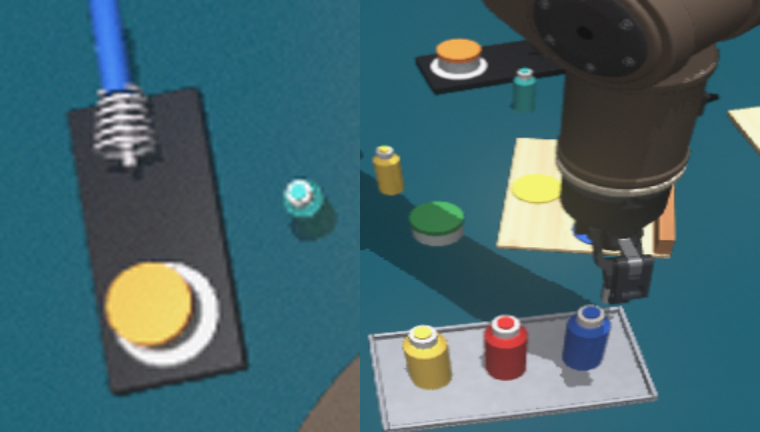

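Request:
arm_command --increments '[[[0,0,-0.15],0],[[0,0,-0.35],0],[[0,0,-0.55],0],[[0,0,-0.7],0],[[0,0,-0.795],0],[[0,0,-0.795],0]]'

```text
time: 38.7
position: [550.0, -302.3, 69.5]
tool_rot: [-3.141, 0.002, 0.052]
ft_force: [0.2, 0.1, -0.4]
gripper_width: 85.3
grasp_force: 0.0
```

Request:
arm_command --increments '[[[0,0,0],0],[[0,0,0],0],[[0,0,0],0],[[0,0,0],0],[[0,0,0],0],[[0,0,0],0]]' --claw 255

```text
time: 39.45
position: [551.0, -303.4, 71.6]
tool_rot: [3.142, -0.002, 0.051]
ft_force: [-0.8, 2.3, 7.6]
gripper_width: 38.4
grasp_force: 59.6
```

Request:
arm_command --increments '[[[0,0,0.05],0],[[0,0,0.2],0],[[0,0,0.4],0],[[0,0,0.6],0],[[0,0,0.75],0],[[0,0,0.8],0],[[0,0,0.8],0]]'

```text
time: 40.33
position: [550.3, -303.3, 230.4]
tool_rot: [3.142, -0.001, 0.051]
ft_force: [0.2, -0.4, -2.4]
gripper_width: 38.9
grasp_force: 60.4
```

Request:
arm_command --increments '[[[0.03,0.1,0],0.05],[[0.08,0.3,0],0.105],[[0.14,0.5,0],0.16],[[0.19,0.7,0],0.21],[[0.23,0.86,0],0.26],[[0.27,0.95,0],0.31],[[0.283,0.98,0],0.36],[[0.283,0.99,0],0.411]]'

```text
time: 41.32
position: [606.3, -104.0, 228.4]
tool_rot: [-3.139, 0.0, 1.349]
ft_force: [-0.9, 0.1, -0.9]
gripper_width: 38.8
grasp_force: 60.4
```

Request:
arm_command --increments '[[[0,0.057,0],0],[[0,0.057,0],0],[[0,0.057,0],0],[[0,0.057,0],0]]'

```text
time: 41.82
position: [606.9, -94.2, 230.2]
tool_rot: [-3.142, 0.0, 1.341]
ft_force: [0.2, 0.5, -1.1]
gripper_width: 38.5
grasp_force: 60.4
```

Request:
arm_command --increments '[[[0,0,-0.15],0],[[0,0,-0.35],0],[[0,0,-0.55],0],[[0,0,-0.68],0],[[0,0,-0.72],0],[[0,0,-0.73],0],[[0,0,-0.73],0]]'

```text
time: 42.7
position: [607.7, -94.1, 85.4]
tool_rot: [3.14, -0.0, 1.342]
ft_force: [0.0, -0.3, -1.3]
gripper_width: 38.4
grasp_force: 60.4
```

Request:
arm_command --increments '[[[0,0.004,-0.008],0],[[0,0.004,-0.015],0],[[0,0.004,-0.015],0]]'

```text
time: 43.08
position: [607.0, -93.0, 81.4]
tool_rot: [3.141, -0.0, 1.342]
ft_force: [-0.4, 0.0, -0.9]
gripper_width: 38.5
grasp_force: 60.4
```

Request:
arm_command --increments '[[[0,0,-0.005],0],[[0,0,-0.005],0]]'

```text
time: 43.32
position: [607.1, -93.2, 80.6]
tool_rot: [3.141, -0.0, 1.342]
ft_force: [-1.7, 0.9, 2.5]
gripper_width: 38.6
grasp_force: 60.9
```

Request:
arm_command --increments '[[[0,0,-0.004],0],[[0,0,-0.004],0]]'

```text
time: 43.58
position: [607.1, -93.2, 80.5]
tool_rot: [3.141, -0.001, 1.342]
ft_force: [-3.6, 1.1, 11.2]
gripper_width: 38.4
grasp_force: 61.9
```

Request:
arm_command --increments '[[[0,0,0.003],0],[[0,0,0.003],0],[[0,0,0.003],0],[[0,0,0.003],0],[[0,0,0.003],0]]' --claw 0

```text
time: 44.2
position: [606.9, -93.2, 80.0]
tool_rot: [-3.142, 0.0, 1.342]
ft_force: [-0.1, -0.8, -0.8]
gripper_width: 85.2
grasp_force: 0.0
```

Request:
arm_command --increments '[[[0,0,0.1],0],[[0,0,0.3],0],[[0,0,0.5],0],[[0,0,0.68],0],[[0,0,0.75],0]]'

```text
time: 44.82
position: [607.7, -93.5, 232.3]
tool_rot: [3.139, -0.001, 1.342]
ft_force: [-0.9, -0.1, -0.2]
gripper_width: 85.1
grasp_force: 0.0
```

Request:
arm_command --increments '[[[-0.06,-0.08,0],-0.05],[[-0.16,-0.22,0],-0.1],[[-0.26,-0.36,0],-0.15],[[-0.3313,-0.533,0],-0.2]]'

```text
time: 45.32
position: [539.6, -199.8, 229.3]
tool_rot: [-3.14, 0.0, 0.71]
ft_force: [-0.5, -0.7, -0.6]
gripper_width: 85.3
grasp_force: 0.0
```

Request:
arm_command --increments '[[[-0.1,-0.15,0],-0.05],[[-0.2,-0.3,0],-0.1],[[-0.27,-0.43,0],-0.15],[[-0.3313,-0.533,0],-0.2],[[-0.3313,-0.533,0],-0.211],[[-0.3313,-0.533,0],-0.211],[[-0.3313,-0.533,0],-0.211]]'

```text
time: 46.2
position: [475.1, -305.2, 229.7]
tool_rot: [-3.141, 0.0, 0.055]
ft_force: [-0.0, 0.8, -1.0]
gripper_width: 85.3
grasp_force: 0.0
```

```bash
python3 - <<'E'
from h import *
T,S=Cam("top"),Cam("side")
print(env.state()["position"])
a=np.hstack([cv2.resize(T.im[110:270,200:350],(400,427),interpolation=cv2.INTER_CUBIC),cv2.resize(S.im[140:384,190:390],(400,427))])
cv2.imwrite("pics/z5.png",a[:,:,::-1])
E
```

```text
[ 474.92654852 -305.50373125  229.966519  ]
```

View pics/z5.png

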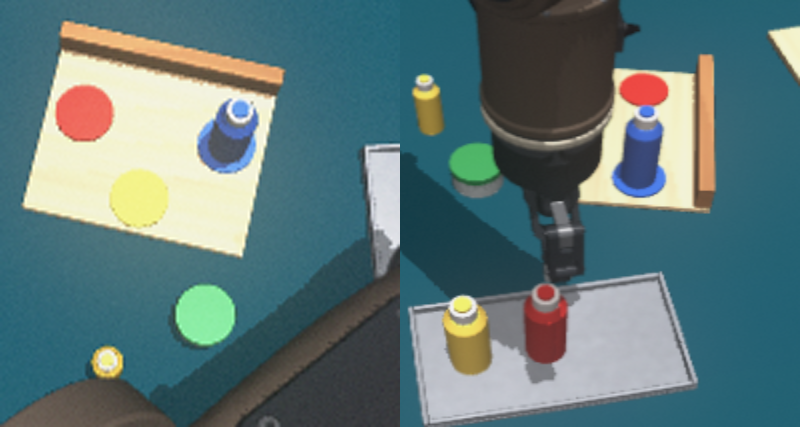

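Request:
arm_command --increments '[[[0,0,-0.15],0],[[0,0,-0.35],0],[[0,0,-0.55],0],[[0,0,-0.7],0],[[0,0,-0.795],0],[[0,0,-0.795],0]]'

```text
time: 47.05
position: [474.1, -305.8, 70.4]
tool_rot: [-3.141, 0.001, 0.052]
ft_force: [-0.0, 1.0, 0.8]
gripper_width: 85.4
grasp_force: 0.0
```

Request:
arm_command --increments '[[[0,0,0],0],[[0,0,0],0],[[0,0,0],0],[[0,0,0],0],[[0,0,0],0],[[0,0,0],0]]' --claw 255

```text
time: 47.8
position: [475.1, -306.5, 72.3]
tool_rot: [3.141, -0.002, 0.051]
ft_force: [-0.5, 1.9, 8.3]
gripper_width: 38.5
grasp_force: 59.5
```

Request:
arm_command --increments '[[[0,0,0.05],0],[[0,0,0.2],0],[[0,0,0.4],0],[[0,0,0.6],0],[[0,0,0.75],0],[[0,0,0.83],0],[[0,0,0.83],0]]'

```text
time: 48.68
position: [474.7, -306.4, 237.8]
tool_rot: [3.141, -0.001, 0.051]
ft_force: [-1.0, 0.8, -2.0]
gripper_width: 38.2
grasp_force: 60.5
```

Request:
arm_command --increments '[[[0.05,0.1,0],0.03],[[0.14,0.3,0],0.075],[[0.24,0.52,0],0.12],[[0.33,0.71,0],0.165],[[0.419,0.901,0],0.206]]'

```text
time: 49.3
position: [557.9, -124.3, 235.6]
tool_rot: [-3.14, 0.002, 0.703]
ft_force: [0.3, -0.7, -2.0]
gripper_width: 38.8
grasp_force: 60.6
```

Request:
arm_command --increments '[[[0.1,0.2,0],0.045],[[0.2,0.42,0],0.09],[[0.3,0.64,0],0.135],[[0.37,0.8,0],0.18],[[0.41,0.88,0],0.205],[[0.419,0.901,0],0.205],[[0.419,0.901,0],0.205],[[0.419,0.901,0],0.205]]'

```text
time: 50.3
position: [641.6, 52.6, 236.9]
tool_rot: [-3.141, 0.001, 1.339]
ft_force: [-0.7, -0.1, -1.2]
gripper_width: 38.5
grasp_force: 60.5
```

Request:
arm_command --increments '[[[0,0,-0.15],0],[[0,0,-0.35],0],[[0,0,-0.55],0],[[0,0,-0.68],0],[[0,0,-0.75],0],[[0,0,-0.76],0],[[0,0,-0.76],0]]'

```text
time: 51.18
position: [642.7, 53.8, 86.2]
tool_rot: [3.14, -0.0, 1.342]
ft_force: [0.4, 0.4, -1.7]
gripper_width: 38.6
grasp_force: 60.6
```

Request:
arm_command --increments '[[[0,0,-0.01],0],[[0,0,-0.018],0],[[0,0,-0.018],0]]'

```text
time: 51.55
position: [642.0, 54.2, 81.6]
tool_rot: [3.142, -0.0, 1.342]
ft_force: [-0.4, -0.1, -2.3]
gripper_width: 38.4
grasp_force: 60.6
```

Request:
arm_command --increments '[[[0,0,-0.005],0],[[0,0,-0.005],0]]'

```text
time: 51.8
position: [642.2, 54.1, 81.4]
tool_rot: [3.141, -0.001, 1.342]
ft_force: [-2.4, 1.0, 6.5]
gripper_width: 39.1
grasp_force: 61.4
```

Request:
arm_command --increments '[[[0,0,-0.003],0],[[0,0,-0.003],0]]'

```text
time: 52.05
position: [642.2, 54.1, 81.3]
tool_rot: [3.141, -0.001, 1.342]
ft_force: [-3.4, 0.6, 11.9]
gripper_width: 38.7
grasp_force: 62.0
```

Request:
arm_command --increments '[[[0,0,0.003],0],[[0,0,0.003],0],[[0,0,0.003],0],[[0,0,0.003],0],[[0,0,0.003],0]]' --claw 0

```text
time: 52.68
position: [642.0, 54.1, 80.4]
tool_rot: [-3.142, 0.0, 1.342]
ft_force: [-0.0, -0.1, -0.2]
gripper_width: 85.2
grasp_force: 0.0
```

Request:
arm_command --increments '[[[0,0,0.1],0],[[0,0,0.3],0],[[0,0,0.5],0],[[0,0,0.68],0],[[0,0,0.75],0]]'

```text
time: 53.3
position: [643.1, 53.7, 234.2]
tool_rot: [3.137, -0.002, 1.342]
ft_force: [-0.0, -0.0, -0.4]
gripper_width: 85.7
grasp_force: 0.0
```

Request:
arm_command --increments '[[[-0.1,-0.15,0],-0.05],[[-0.23,-0.34,0],-0.1],[[-0.36,-0.53,0],-0.15],[[-0.48,-0.72,0],-0.19],[[-0.604,-0.9095,0],-0.206]]'

```text
time: 53.92
position: [520.0, -128.8, 230.5]
tool_rot: [-3.141, 0.0, 0.692]
ft_force: [0.4, -1.5, -0.1]
gripper_width: 85.3
grasp_force: 0.0
```

Request:
arm_command --increments '[[[-0.13,-0.19,0],-0.05],[[-0.26,-0.39,0],-0.1],[[-0.38,-0.58,0],-0.15],[[-0.5,-0.76,0],-0.2],[[-0.6,-0.9,0],-0.205],[[-0.604,-0.9095,0],-0.205],[[-0.604,-0.9095,0],-0.205],[[-0.604,-0.9095,0],-0.205]]'

```text
time: 54.92
position: [401.1, -308.6, 230.3]
tool_rot: [-3.141, 0.0, 0.053]
ft_force: [0.3, 0.6, 0.1]
gripper_width: 85.3
grasp_force: 0.0
```

```bash
python3 - <<'E'
from h import *
T,S=Cam("top"),Cam("side")
s=env.state();print(s["position"],s["tool_rot"])
a=np.hstack([cv2.resize(T.im[110:270,100:310],(420,320),interpolation=cv2.INTER_CUBIC),cv2.resize(S.im[140:384,190:390],(340,320))])
cv2.imwrite("pics/z6.png",a[:,:,::-1])
E
```

```text
[ 401.08876972 -308.82491439  230.39662255] [-3.14131056e+00  1.26078119e-04  5.30289467e-02]
```

View pics/z6.png

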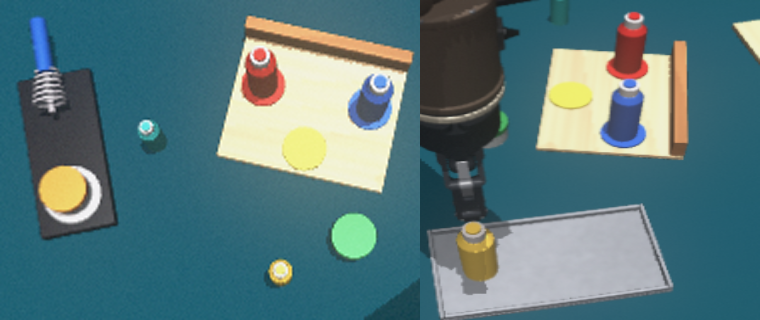

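Request:
arm_command --increments '[[[0,0,-0.15],0],[[0,0,-0.35],0],[[0,0,-0.55],0],[[0,0,-0.7],0],[[0,0,-0.8],0],[[0,0,-0.8],0]]'

```text
time: 55.78
position: [399.9, -308.8, 69.5]
tool_rot: [-3.14, 0.002, 0.052]
ft_force: [-0.1, 0.1, 0.0]
gripper_width: 85.6
grasp_force: 0.0
```

Request:
arm_command --increments '[[[0,0,0],0],[[0,0,0],0],[[0,0,0],0],[[0,0,0],0],[[0,0,0],0],[[0,0,0],0]]' --claw 255

```text
time: 56.52
position: [401.0, -310.1, 71.5]
tool_rot: [3.141, -0.002, 0.051]
ft_force: [-1.0, 1.3, 7.8]
gripper_width: 38.1
grasp_force: 59.5
```

Request:
arm_command --increments '[[[0,0,0.05],0],[[0,0,0.2],0],[[0,0,0.4],0],[[0,0,0.6],0],[[0,0,0.75],0],[[0,0,0.8],0],[[0,0,0.8],0]]'

```text
time: 57.4
position: [400.5, -309.4, 230.6]
tool_rot: [-3.141, -0.001, 0.052]
ft_force: [0.8, 0.1, -1.7]
gripper_width: 38.3
grasp_force: 60.6
```

Request:
arm_command --increments '[[[0.05,0.09,0],-0.01],[[0.13,0.27,0],-0.02],[[0.22,0.46,0],-0.03],[[0.3,0.63,0],-0.04],[[0.375,0.7675,0],-0.045]]'

```text
time: 58.02
position: [475.2, -154.2, 229.0]
tool_rot: [-3.141, 0.002, -0.09]
ft_force: [-0.1, -0.0, -1.6]
gripper_width: 38.7
grasp_force: 60.5
```

Request:
arm_command --increments '[[[0.09,0.19,0],-0.01],[[0.18,0.38,0],-0.02],[[0.27,0.56,0],-0.03],[[0.34,0.7,0],-0.045],[[0.375,0.7675,0],-0.045],[[0.375,0.7675,0],-0.045],[[0.375,0.7675,0],-0.045]]'

```text
time: 58.9
position: [549.7, -4.4, 230.4]
tool_rot: [3.141, 0.0, -0.233]
ft_force: [-0.0, 0.2, -0.8]
gripper_width: 38.3
grasp_force: 60.6
```

Request:
arm_command --increments '[[[0,0,-0.15],0],[[0,0,-0.35],0],[[0,0,-0.55],0],[[0,0,-0.68],0],[[0,0,-0.72],0],[[0,0,-0.73],0],[[0,0,-0.73],0]]'

```text
time: 59.78
position: [551.0, -3.1, 85.5]
tool_rot: [-3.141, -0.001, -0.232]
ft_force: [-0.3, 0.4, -1.5]
gripper_width: 38.6
grasp_force: 60.6
```

Request:
arm_command --increments '[[[0,0,-0.01],0],[[0,0,-0.018],0],[[0,0,-0.018],0]]'

```text
time: 60.15
position: [550.4, -2.6, 81.0]
tool_rot: [-3.142, 0.0, -0.231]
ft_force: [-0.7, 0.2, -1.6]
gripper_width: 38.3
grasp_force: 60.6
```

Request:
arm_command --increments '[[[0,0,-0.005],0],[[0,0,-0.005],0]]'

```text
time: 60.4
position: [550.7, -2.8, 80.6]
tool_rot: [-3.141, -0.0, -0.232]
ft_force: [-1.8, 0.5, 7.4]
gripper_width: 38.5
grasp_force: 61.5
```

Request:
arm_command --increments '[[[0,0,-0.003],0],[[0,0,-0.003],0]]'

```text
time: 60.65
position: [550.9, -2.9, 80.5]
tool_rot: [-3.14, -0.001, -0.232]
ft_force: [-4.8, 1.0, 15.1]
gripper_width: 38.4
grasp_force: 62.3
```

Release, rise, and draw back to the tray side for a last look.

Request:
arm_command --increments '[[[0,0,0.003],0],[[0,0,0.003],0],[[0,0,0.003],0],[[0,0,0.003],0],[[0,0,0.003],0]]' --claw 0

```text
time: 61.28
position: [550.4, -2.7, 79.8]
tool_rot: [3.141, 0.0, -0.232]
ft_force: [0.1, -0.3, 0.7]
gripper_width: 85.9
grasp_force: 0.0
```

Request:
arm_command --increments '[[[0,0,0.1],0],[[0,0,0.3],0],[[0,0,0.5],0],[[0,0,0.68],0],[[0,0,0.75],0]]'

```text
time: 61.9
position: [551.2, -3.3, 232.9]
tool_rot: [-3.14, -0.003, -0.232]
ft_force: [0.4, 0.2, 0.6]
gripper_width: 85.9
grasp_force: 0.0
```

Request:
arm_command --increments '[[[-0.08,-0.2,0],0.02],[[-0.17,-0.4,0],0.04],[[-0.27,-0.6,0],0.06],[[-0.37,-0.8,0],0.08],[[-0.4,-0.9,0],0.09]]'

```text
time: 62.52
position: [468.4, -185.0, 230.3]
tool_rot: [-3.141, 0.0, 0.049]
ft_force: [-0.0, -0.3, -0.5]
gripper_width: 85.2
grasp_force: 0.0
```

Request:
arm_command --increments '[[[-0.08,-0.2,0],0],[[-0.16,-0.4,0],0],[[-0.25,-0.6,0],0],[[-0.35,-0.7,0],0],[[-0.35,-0.7,0],0],[[-0.35,-0.7,0],0]]'

```text
time: 63.28
position: [400.6, -322.2, 229.9]
tool_rot: [-3.141, -0.0, 0.051]
ft_force: [0.6, 0.6, 0.3]
gripper_width: 85.7
grasp_force: 0.0
```

```bash
python3 - <<'E'
from h import *
T,S=Cam("top"),Cam("side")
a=np.hstack([cv2.resize(T.im[110:270,100:310],(420,320),interpolation=cv2.INTER_CUBIC),cv2.resize(S.im[90:384,190:390],(340,320))])
cv2.imwrite("pics/z7.png",a[:,:,::-1])
for n,p in(("red",(642,54,143)),("blue",(607,-93,143)),("yel",(550.5,-2.8,143))): print(n,(T.proj([p])[0]-[100,110])*2, (S.proj([p])[0]-[190,90])*[340/200,320/294]+[420,0])
E
```

```text
red [258.63173272  53.69609942] [633.89428943  67.11085148]
blue [379.62632143  80.08284504] [630.45882685 123.15469392]
yel [306.23405084 126.06061189] [571.69239879  91.3235791 ]
```

View pics/z7.png

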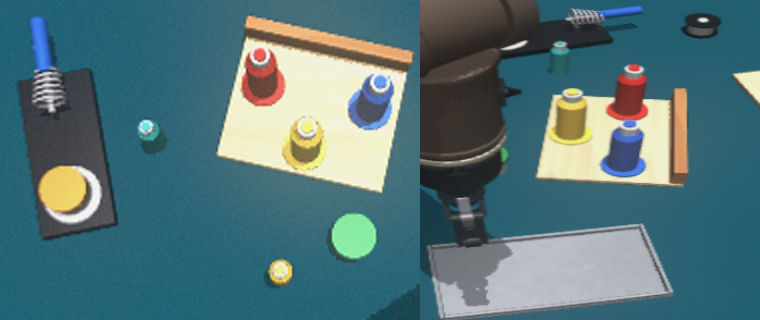

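All three bottles stand upright on their own coasters: the tips at about (260,55), (379,80) and (307,126) fit the predicted pixels to within 2 px. The tin is on the pad at (62,190) and the green tin has not moved.

```bash
python3 -c "
from bench import env
print(env.job_done())"
```

```text
the job is handed in; nothing more can be done
None
```

The job is handed in at about 63 s of the 141 s allowed: the flux tin is within about 2 mm of the pad's centre, all three bottles are back upright on their own coasters, the green tin is where it was, and the verdict was not shown.

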